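Knock a stuck chocolate out of its flip-over mould

TASK

One of the two flip-over moulds on the table has a chocolate stuck in its cup. Swing that mould by its black roller grip right over, like turning a page, so that it is upside down over its own tray, then tap the knock-out button on its upturned bottom until the chocolate drops into the tray. Leave the mould turned over and do not turn the empty mould.

Things in the scene. Friction and masses are not known exactly. Their poses are not given: they have to be found in the camera images.
- stand: Aluminium stand of the mould with the chocolate. Origin on the table below the hinge axis; z up, y along the hinge, +x to the tray. Base plate x -140 to 125, y +-60, 12 mm thick; hinge axis at z 56 mm between posts 66 mm tall at y +-45. Its fixed steel tray is 105 mm square, centred at x 68, floor z 15, rim z 28 mm. An identical stand with an empty mould is on the other side of the robot's middle.
- mould (a joint): Hinge angle (rad) of the mould with the chocolate: 0 at the start (cup mouth up, on the stand's -x side), rising as it swings up and over to +x; 3.14 is the stop, cup upside down over the tray. Stiff (0.12 N m), stays where left. The steel cup, 52 mm across, 25 mm deep, is centred 56 mm from the hinge axis, its mouth level with the axis.
- knob (a point): Centre of the black roller grip, a cylinder 20 mm in diameter and 26 mm long, its axis parallel to the hinge (stand y), on a stub beyond the cup, 115 mm from the hinge axis and level with it (56 mm above the table) at the start and when turned over. Pinched from above by its two flat ends, it turns freely on its axle while the fingers, pointing down all the way, follow the arc.
- button (a point): Middle of the outer face of the knock-out button, a black cap 18 mm in diameter in the middle of the cup's bottom, 56 mm from the hinge axis. Underneath at the start; turned over it is on top, 93 mm above the table (stand x 56, y 0). It sinks 9 mm against a light spring (1 to 3 N, up to 6 N with the chocolate stuck), frees the chocolate when pushed fully down, and springs back.
- chocolate: The stuck chocolate: dark brown, round, 40 mm across at mid height, 24 mm at both flat faces, 18 mm thick, 25 g. Origin at the centre of its underside, z along its axis, up at the start, 36 mm above the table. Spring nubs in the cup hold it when turned over (origin then about 75 mm up) until the button is tapped. A like one on the saucer is already done.
- spare (a joint): Hinge angle (rad) of the other, empty mould on its own identical stand: 0 at the start, and it must stay there.
There are look-alikes about, which are no part of the job. What is shaped like the chocolate but pink or yellow is not meant.

How it is judged (in metres and radians):
On the way:
1. the mould is turned over (within 15 degrees) with the chocolate still stuck in it (value of joint mould above 2.88 rad and z of chocolate in the frame of stand above 0.066 m and x of chocolate in the frame of stand between 0.03 and 0.085 m), for 0.2 s.
At the end, for the whole second after the job is handed in: The mould is turned over to within 15 degrees of its stop, the chocolate lies at rest in that stand's tray (anywhere within its walls, out of the cup), and the empty mould is where it was to within 0.2 rad (value of joint mould above 2.88 rad and x of chocolate in the frame of stand between 0.015 and 0.121 m and y of chocolate in the frame of stand between -0.0525 and 0.0525 m and z of chocolate in the frame of stand below 0.05 m and linear speed of chocolate below 0.03 m/s and value of joint spare below 0.2 rad); the robot touches nothing.
It fails at once if the empty mould is turned (more than 0.2 rad) (value of joint spare above 0.2 rad).
It also fails if it takes over 54 s, if anything falls off the work surface, if the arm or the gripper's body presses on something with over 40 N, if the wrist force passes 120 N, or if a joint passes its speed limit or range.

ROBOT

A 6-joint arm with a two-finger parallel gripper is mounted at the origin on the work surface. World frame = base frame: x ahead of the robot, y to its left, z up, the work surface at z = 0. Lengths are in mm, angles in rad, forces in N, time in s.
With the tool pointing down it reaches from about 400 to 825 mm from the base axis. Payload 7 kg.
Tool frame: the origin (TCP) lies at the very end of the fingers, on their centre line; the grasp point (between the pads) lies ctrl.grip_point_offset behind it (ctrl.grip_point_offset is the distance from the TCP to the grasp point, in mm); z points along the fingers, y is the line along which they close (so a half turn about z gives the same grasp; the last joint's range is limited). The gripper opens to 88 mm and grips with 3 to 60 N. Pads are 19 mm wide; open, the fingers measure 130 mm over their backs; the gripper's body (78 mm by 193 mm) begins 47 mm behind the grasp point.
Start: joints at [1.605, 0.359, 0.012, 0, -1.224, -0.288], TCP at [169.492, 653.351, 190.961] pointing down, gripper open.
Joint ranges: [-3.07, 3.07], [-1.43, 2.12], [-1.02, 1.25], [-3.03, 1.67], [-3.05, -0], [-3.03, 3.03]. Speed limits (rad/s): [2.39, 2.39, 3.01, 3.14, 3.14, 3.14].

INTERFACE

Orientations are given as a rotation vector (axis times angle).
In Python, from rig import ctrl, camera, nets gives the robot as it stands. The module is installed in compiled form; this text tells all that it offers.
- The arm moves only by the tool jog_arm, never from a script. Its argument "rows" is a list of rows, each a list of 7 numbers: the shift along the tool's x, y, z scaled (see below), then the turn, a rotation vector about the tool's x, y, z scaled (see below), then the opening, from 0 (shut) to 1 (fully open). A call has 1 to 12 rows; each row is the pose to reach, as a shift and turn from the pose commanded when the call began, along the tool's axes at that moment; what a row does not reach only later rows make up. The controller multiplies each number of a shift by 25 cm and each number of a turn by pi/4 rad. A row lasts 1/8 s, in which the tool goes at most 62.5 mm and 10.7 degrees, less where a joint would pass 70% of its speed; a pose out of reach is approached as far as the arm can. A call with a number of a shift or a turn outside -1 to 1 is refused whole. A call with a gripper value outside its range is refused whole. The fingers move at their own pace and stop on an object; "force" is the grip in N (left out, the last holds). Time passes only in rows, so rows that repeat a pose let the fingers close. It gives the time, the measured TCP pose, the force, the opening and the grip force at its end, in the units of the state.
- ctrl.get_obs(): the state, without advancing time (a new reading comes with each control period).
- camera(name): name is "side" or "top"; returns a dict with "color" (400x640x3 uint8, red, green, blue), "K" (3x3 intrinsics, pixels), "position" and "orientation" of the camera in the world. Camera axes: x right, y up, looking along -z (the intrinsics and any distortion apply to the point x, -y, -z); pixel columns grow to the right and rows downward; lengths in mm; the calibration is good to about 2 mm. A picture is of the moment at which its call begins. There is no depth.
- ctrl.finish_job(): hands the job in; it is judged then, once.
Trained networks look in a picture, given as the dict that the camera call returned (one of the last four; its "shot" number tells which), for a name from the list of things; names that differ only in an ending like _2 or _b are one class to them, and where a whole thing is asked for, a point or a joint stands for the part that bears it (a point fixed in the world has none). Each returns a list of dicts, best first, with "p" (0 to 1); they miss things now and then, are a little off and sometimes report something else, mostly with a low value. They report only what shows in the picture. A call takes as long as a camera call. They do not tell look-alikes from the thing itself.
- nets.search_frame(picture, query): "box" ([left, top, width, height] in pixels, round what is visible of it).
- nets.masks_of(picture, query): "pixels" (400x640 bool, what is visible of it) and "box" ([left, top, width, height] in pixels, round what is visible of it).
- nets.place_of(picture, query): "at" ([column, row] in pixels: a listed point, or the origin of a listed thing).
The state is a dict: "time": time; "joint_positions": joint angles; "dq": joint speeds; "effort": joint torques, N m; "ee_pos": TCP position; "orientation": TCP orientation; "force": force on the tool from outside, world axes, zero at the start; "wrist_torque": the same for the moment, N m; "grip_width": finger opening in mm; "gripper_force": force on a finger pad.
Only numpy, scipy, OpenCV 4.12 (cv2) and the standard library are available. Lean on these libraries where they do the work, as an engineer would, in place of code of your own. Each camera call takes 0.05 s, during which the arm holds its last target. There are 200 camera calls.

## Working session

There is one attempt and no reset: what is moved stays moved. The work goes in short steps, Python scripts to look and compute and a tool call to move; the robot and the scene stay as the last step left them, time stands still between calls to the robot, and variables do not carry over. Pictures are saved under pics/ and viewed, at most 10 in all, crops included, and the job is handed in when it is done.

Besides the shell and the picture viewer there is one more tool, called as name(argument=value, ...) on one line, values as JSON. jog_arm: Moves the arm, as the interface text tells. Its arguments: {"type":"object","properties":{"rows":{"type":"array"},"force":{"type":"number"}},"required":["rows"]}

```bash
mkdir -p pics; cat > h.py <<'E'
import numpy as np, cv2
from scipy.spatial.transform import Rotation as R
from rig import ctrl, camera, nets
def rot(o):
    o=np.array(o,float)
    return o if o.shape==(3,3) else (R.from_rotvec(o).as_matrix() if o.size==3 else R.from_quat(o).as_matrix())
def ray(c,px,z):
    K=np.array(c["K"]);d=np.linalg.inv(K)@[px[0],px[1],1];d=rot(c["orientation"])@(d*[1,-1,-1])
    p=np.array(c["position"]);return p+d*(z-p[2])/d[2]
def proj(c,P):
    q=(np.array(P)-c["position"])@rot(c["orientation"])*[1,-1,-1];q=np.array(c["K"])@q;return q[:2]/q[2]
def save(c,n,box=None,s=1):
    im=c["color"][:,:,::-1]
    if box: x,y,w,h=box; im=im[y:y+h,x:x+w]
    cv2.imwrite("pics/"+n,cv2.resize(im,None,fx=s,fy=s,interpolation=cv2.INTER_CUBIC))
E
python3 - <<'E'
from h import *
ims=[]
for n in("top","side"):
    c=camera(n); save(c,n+"0.png",s=1.25)
    print(n,[k for k in c],c["position"],c["orientation"],c["K"])
    for q,z in(("stand",0),("knob",56),("button",19),("chocolate",36)):
        for r in nets.place_of(c,q)[:5]: print(q,round(r["p"],2),np.round(r["at"]),ray(c,r["at"],z).round(1))
o=ctrl.get_obs();print(o["time"],o["ee_pos"],o["orientation"],ctrl.grip_point_offset,o["grip_width"])
E
```

```text
top ['color', 'K', 'position', 'orientation', 'shot'] [ 208.74376525   24.51816197 1083.26644389] [ 0.20111244 -0.18919129 -1.46848903] [[499.53951998   0.         312.00925476]
 [  0.         499.53951998 199.00037271]
 [  0.           0.           1.        ]]
stand 0.95 [247. 161.] [560.8 202.7   0. ]
knob 0.83 [226. 204.] [443.1 225.   56. ]
chocolate 0.74 [189. 149.] [566.6 328.2  36. ]
chocolate 0.57 [255. 254.] [347.7 153.5  36. ]
chocolate 0.55 [209. 253.] [339.5 249.7  36. ]
chocolate 0.5 [241. 182.] [501.3 204.2  36. ]
side ['color', 'K', 'position', 'orientation', 'shot'] [-157.20603377 -624.86949967  633.13511674] [ 0.9479473  -0.36027432 -0.70515839] [[479.7491366    0.         313.75642584]
 [  0.         479.7491366  195.94296557]
 [  0.           0.           1.        ]]
stand 0.69 [298. 172.] [548.2 195.    0. ]
knob 0.97 [255. 165.] [435.3 221.7  56. ]
chocolate 0.66 [243. 210.] [315.1 112.1  36. ]
chocolate 0.65 [273. 155.] [523.3 260.2  36. ]
chocolate 0.64 [279. 164.] [501.2 212.3  36. ]
chocolate 0.5 [220. 194.] [317.  203.6  36. ]
0.5 [169.51200329 653.3287482  190.94246714] [ 3.11627935e+00 -3.97603957e-01  2.66821682e-05] 18.8 87.67215890612371
```

View pics/top0.png

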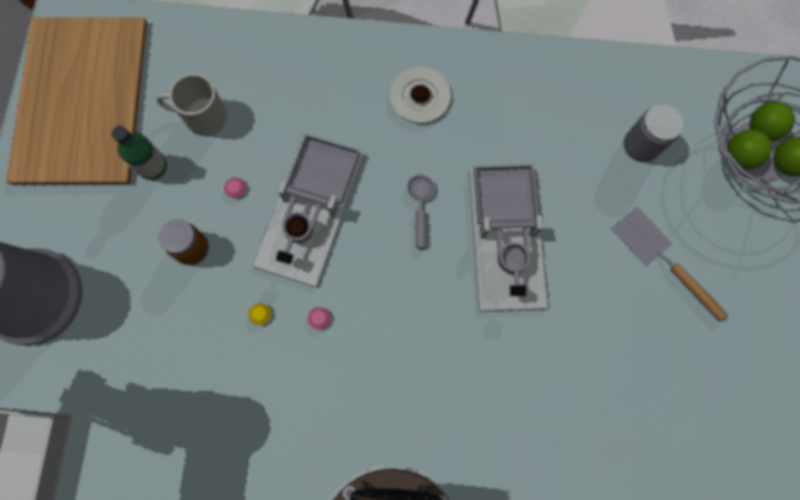

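View pics/side0.png

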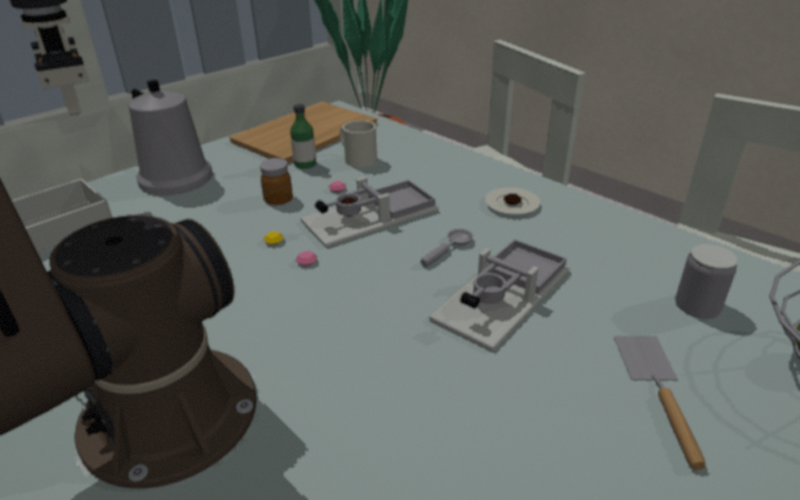

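The top view shows two stands. The left one has its cup at about (238,181) in camera pixels and the right one at about (411,206). Chocolate candidates are the left cup at (238,181), the saucer at (336,75), pink at (188,149) and (255,254), and yellow at (208,251). Only the left cup is brown and sits in a mould, so it fits the description. I'll confirm that with an enlarged crop.

```bash
python3 - <<'E'
from h import *
a=camera("top");b=camera("side")
A=cv2.resize(a["color"][100:235,195:300],None,fx=4,fy=4,interpolation=cv2.INTER_CUBIC)
B=cv2.resize(b["color"][135:205,235:355],None,fx=3.1,fy=3.1,interpolation=cv2.INTER_CUBIC)
im=np.zeros((540,800,3),np.uint8);im[:540,:420]=A;im[:B.shape[0],425:425+B.shape[1]]=B
cv2.imwrite("pics/crop1.png",im[:,:,::-1])
E
```

```text
(no output)
```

View pics/crop1.png

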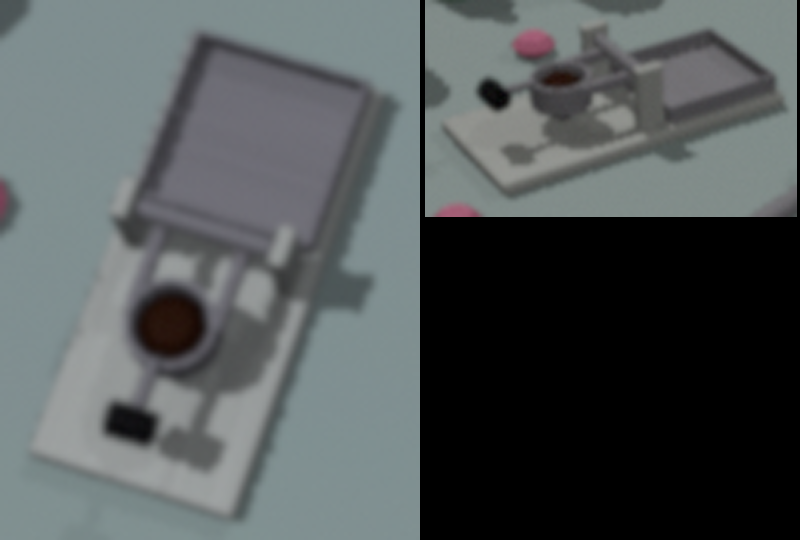

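```bash
cat > fit.py <<'E'
from h import *
from scipy.optimize import least_squares
a=camera("top");b=camera("side")
T=[((32,456),(-140,60,12)),((240,518),(-140,-60,12)),((200,35),(120.5,52.5,28)),((372,85),(120.5,-52.5,28)),((131,424),(-115,0,56)),((172,324),(-56,0,56))]
S=[((445,127),(-140,60,12)),((510,184),(-140,-60,12)),((710,33),(120.5,52.5,28)),((775,76),(120.5,-52.5,28)),((494,94),(-115,0,56)),((561,78),(-56,0,56))]
obs=[(a,np.array(p)/4+[195,100],P) for p,P in T]+[(b,(np.array(p)-[425,0])/3.1+[235,135],P) for p,P in S]
def W(v,P): c,s=np.cos(v[2]),np.sin(v[2]); return [v[0]+c*P[0]-s*P[1],v[1]+s*P[0]+c*P[1],P[2]]
f=lambda v:np.ravel([proj(c,W(v,P))-p for c,p,P in obs])
r=least_squares(f,[550,200,-.2],x_scale=[100,100,1],loss="soft_l1")
r1=least_squares(lambda v:f(v)[:12],r.x,x_scale=[100,100,1]);r2=least_squares(lambda v:f(v)[12:],r.x,x_scale=[100,100,1])
print(r.x,r1.x,r2.x);print(f(r.x).reshape(-1,2).round(1).tolist())
v=r.x
print("knob",W(v,(-115,0,56)),"end",W(v,(115,0,56)),"button",W(v,(56,0,93)))
E
python3 fit.py
```

```text
[ 5.51374579e+02  1.92830606e+02 -2.12838666e-01] [ 5.51118548e+02  1.93572792e+02 -2.16274248e-01] [ 5.49466023e+02  1.88892341e+02 -1.99370999e-01]
[[-0.0, -0.1], [-0.4, 0.7], [-0.2, -1.3], [0.4, -0.9], [1.7, 0.7], [0.8, 0.2], [-1.7, -2.6], [-2.1, 0.5], [0.0, -2.4], [0.8, -0.9], [0.1, 0.1], [-0.2, -1.2]]
knob [np.float64(438.9695281534817), np.float64(217.12267263455968), 56] end [np.float64(663.7796303387693), np.float64(168.5385398807421), 56] button [np.float64(606.1109519521085), np.float64(181.0014261088953), 93]
```

The enlarged crop confirms it: the left cup holds the dark brown chocolate. Its knob is at crop (131,424). I'm rising first and moving across above it.

jog_arm(rows=[[0,0,-0.25,0,0,0,1],[0,0,-0.52,0,0,0,1],[0.15,0.14,-0.52,0,0,0,1],[0.3,0.28,-0.52,0,0,0,1],[0.45,0.42,-0.52,0,0,0,1],[0.6,0.56,-0.52,0,0,0,1],[0.74,0.7,-0.52,0,0,0,1],[0.74,0.7,-0.52,0,0,0,1]])

```text
time: 1.7
ee_pos: [305.9, 435.1, 322.2]
orientation: [-3.114, 0.402, -0.001]
force: [0.7, 1.2, 0.4]
grip_width: 87.5
gripper_force: 0.0
```

jog_arm(rows=[[0.15,0.14,0,0,0,-0.05,1],[0.3,0.28,0,0,0,-0.05,1],[0.45,0.42,0,0,0,-0.05,1],[0.6,0.56,0,0,0,-0.05,1],[0.74,0.7,0,0,0,-0.05,1],[0.74,0.7,0.24,0,0,-0.05,1],[0.74,0.7,0.48,0,0,-0.05,1],[0.74,0.7,0.72,0,0,-0.05,1],[0.74,0.7,0.8,0,0,-0.05,1],[0.74,0.7,0.8,0,0,-0.05,1]])

```text
time: 2.95
ee_pos: [439.0, 221.3, 119.5]
orientation: [3.121, -0.336, -0.003]
force: [-0.2, 0.6, 0.9]
grip_width: 87.9
gripper_force: 0.0
```

```bash
python3 - <<'E'
from h import *
o=ctrl.get_obs();print(o["time"],o["ee_pos"],o["orientation"],o["joint_positions"])
a=camera("top");b=camera("side")
for c in(a,b):
    print([(round(r["p"],2),np.round(r["at"],1).tolist()) for r in nets.place_of(c,"knob")[:2]], "tcp at",proj(c,o["ee_pos"]).round(1),"knob pred",proj(c,[439.5,220,56]).round(1))
A=cv2.resize(a["color"][130:250,170:290],None,fx=3.3,fy=3.3,interpolation=cv2.INTER_CUBIC)
B=cv2.resize(b["color"][90:210,200:320],None,fx=3.3,fy=3.3,interpolation=cv2.INTER_CUBIC)
cv2.imwrite("pics/hov.png",np.hstack([A,B])[:,:,::-1])
E
```

```text
2.95 [438.99117278 221.26663051 119.51125042] [ 3.12070127 -0.3356307  -0.00330147] [ 8.67561317e-01  1.20448721e-01 -4.82431915e-01 -1.41318906e-04
 -9.71490843e-01  4.89039031e-01]
[(0.61, [225.1, 203.4])] tcp at [222.4 199.1] knob pred [228.1 206.4]
[(0.72, [258.1, 162.7])] tcp at [254.1 141.5] knob pred [256.8 164.9]
```

View pics/hov.png

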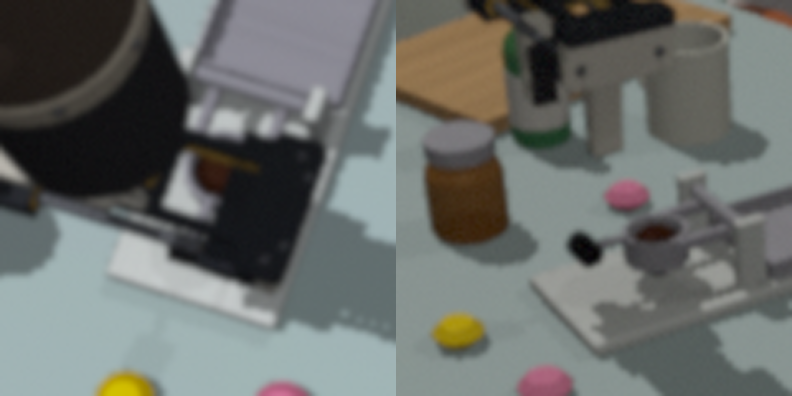

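The side crop shows the knob at about (586,249), within 1 px of where I predicted it, and the open gripper is above it. I'm descending and closing.

jog_arm(rows=[[0,0,0.15,0,0,0,1],[0,0,0.25,0,0,0,1],[0,0,0.32,0,0,0,1],[0,0,0.32,0,0,0,0.6],[0,0,0.32,0,0,0,0.3],[0,0,0.32,0,0,0,0.2],[0,0,0.32,0,0,0,0.2],[0,0,0.32,0,0,0,0.2],[0,0,0.32,0,0,0,0.2]], force=15)

```text
time: 4.28
ee_pos: [439.8, 221.7, 41.1]
orientation: [-3.123, 0.336, -0.0]
force: [0.1, -0.1, -0.2]
grip_width: 33.3
gripper_force: 0.0
```

```bash
python3 - <<'E'
from h import *
o=ctrl.get_obs();print(o["ee_pos"],o["force"],o["wrist_torque"],o["grip_width"],o["gripper_force"])
E
```

```text
[439.80797195 221.71552951  41.07448697] [ 0.13052947 -0.13510416 -0.21265549] [-0.00536432 -0.00499071  0.01084893] 33.32722080793592 0.0
```

jog_arm(rows=[[0,0,0,0,0,0,0.2],[0,0,0,0,0,0,0.2],[0,0,0,0,0,0,0.1],[0,0,0,0,0,0,0],[0,0,0,0,0,0,0]], force=15)

```text
time: 4.9
ee_pos: [439.8, 221.7, 41.0]
orientation: [3.123, -0.336, -0.0]
force: [-0.0, -0.1, 0.4]
grip_width: 1.0
gripper_force: 0.0
```

```bash
python3 - <<'E'
from h import *
o=ctrl.get_obs();a=camera("top");b=camera("side")
for c in(a,b):
    print([(round(r["p"],2),np.round(r["at"],1).tolist()) for r in nets.place_of(c,"knob")[:2]], "tcp at",proj(c,o["ee_pos"]).round(1),"knob pred",proj(c,[439.5,220,56]).round(1))
A=cv2.resize(a["color"][140:240,170:270],None,fx=4,fy=4,interpolation=cv2.INTER_CUBIC)
B=cv2.resize(b["color"][110:210,210:310],None,fx=4,fy=4,interpolation=cv2.INTER_CUBIC)
cv2.imwrite("pics/miss.png",np.hstack([A,B])[:,:,::-1])
E
```

```text
[] tcp at [228.5 207.8] knob pred [228.1 206.4]
[(0.84, [258.1, 163.0]), (0.25, [296.3, 175.5])] tcp at [257. 170.] knob pred [256.8 164.9]
```

View pics/miss.png

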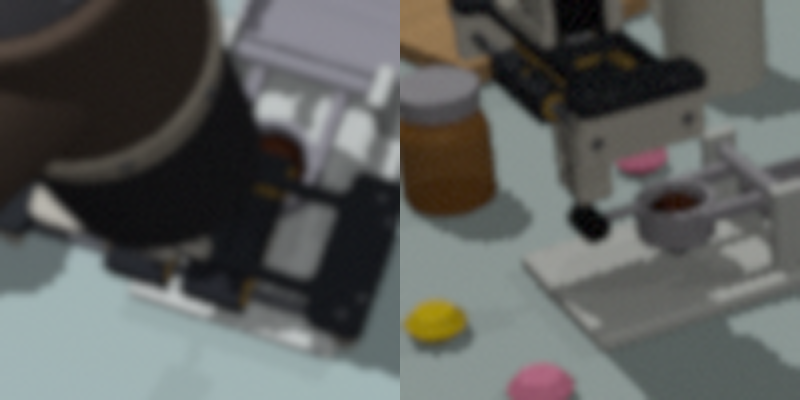

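The fingers closed to 1 mm, so they missed the knob. In the side crop the finger is at about (592,110–205), behind the knob at (588,222). I'm checking whether the tip projection is consistent with that.

```bash
python3 - <<'E'
from h import *
a=camera("top");b=camera("side")
P=np.array([439.8,221.7,41.]);tx=np.array([.977,-.213,0]);ty=np.array([-.213,-.977,0])
for n,Q in dict(start=[169.5,653.3,191]).items(): print(n,proj(b,Q)*1.25)
H=np.array([439,221.3,119.5])
for s in(-55,0,55): print("hover fingertip",s,((proj(b,H+ty*s)-[200,90])*3.3+[396,0]).round())
for z in(0,20,66): print("closed",z,((proj(b,P+[0,0,z])-[210,110])*4+[400,0]).round(),((proj(a,P+[0,0,z])-[170,140])*4).round())
for z in(0,66):
  for sx in(-39,39): print("bodycorner",z,sx,((proj(b,P+[0,0,z]+tx*sx+ty*96)-[210,110])*4+[400,0]).round())
E
```

```text
start [ 77.39767304 120.6069507 ]
hover fingertip -55 [543. 142.]
hover fingertip 0 [574. 170.]
hover fingertip 55 [608. 200.]
closed 0 [588. 240.] [234. 271.]
closed 20 [585. 211.] [228. 262.]
closed 66 [579. 144.] [213. 241.]
bodycorner 0 -39 [599. 329.]
bodycorner 0 39 [718. 290.]
bodycorner 66 -39 [589. 229.]
bodycorner 66 39 [713. 192.]
```

```bash
python3 - <<'E'
from h import *
a=camera("top");b=camera("side");o=ctrl.get_obs();print(o["ee_pos"])
P=np.array(o["ee_pos"]);ty=np.array([-.213,-.977,0])
out=[]
for c,(x,y,w,h),f in((b,(40,60,320,330),1.7),(a,(150,120,180,280),2.0)):
    im=c["color"].copy();im=cv2.resize(im[y:y+h,x:x+w],None,fx=f,fy=f,interpolation=cv2.INTER_CUBIC)
    for Q,col in(([0,0,0],(255,0,0)),([150,0,0],(255,0,0)),(P,(255,255,0)),(P+[0,0,28],(0,255,0)),(P+[0,0,66],(255,0,255))):
        p=((proj(c,Q)-[x,y])*f).round().astype(int); print(p,col)
        cv2.circle(im,tuple(map(int,p)),2,col,-1)
    out.append(cv2.copyMakeBorder(im,0,600-im.shape[0],0,0,cv2.BORDER_CONSTANT) if im.shape[0]<600 else im[:600])
im=np.hstack(out);im=cv2.resize(im,(800,int(im.shape[0]*800/im.shape[1])))
cv2.imwrite("pics/ov.png",im[:,:,::-1]);print(im.shape)
E
```

```text
[439.76912266 221.68459075  40.96891662]
[162 457] (255, 0, 0)
[288 383] (255, 0, 0)
[369 187] (255, 255, 0)
[367 170] (0, 255, 0)
[365 146] (255, 0, 255)
[325 632] (255, 0, 0)
[338 476] (255, 0, 0)
[157 176] (255, 255, 0)
[153 169] (0, 255, 0)
[147 160] (255, 0, 255)
(530, 800, 3)
```

View pics/ov.png

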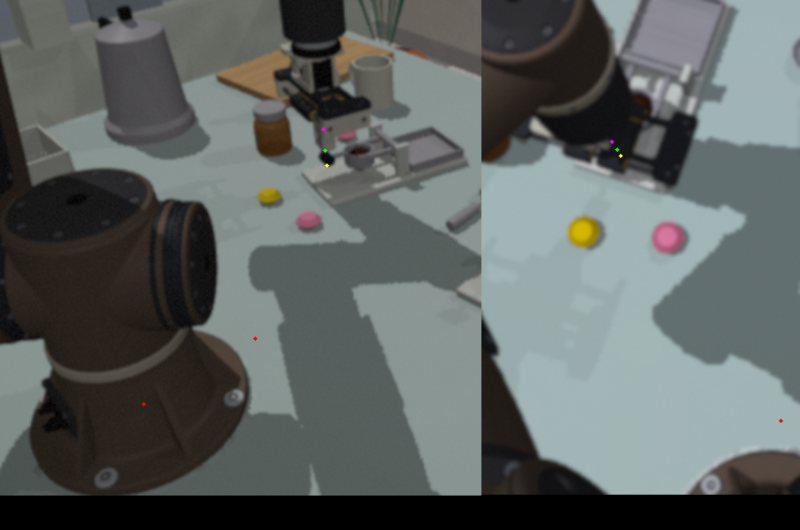

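The projected base origin sits correctly on the robot base. The visible fingertip, though, matches the +28 mm green dot rather than the reported TCP, so the fingers probably closed above the knob. Going down to a reported z of 16 mm clears the 12 mm plate in either case, so I'll open, go down and close again.

jog_arm(rows=[[0,0,0,0,0,0,0.8],[0,0,0,0,0,0,0.8],[0,0,0,0,0,0,0.8],[0,0,0,0,0,0,0.8],[0,0,0,0,0,0,0.8],[0,0,0,0,0,0,0.8],[0,0,0.04,0,0,0,0.8],[0,0,0.07,0,0,0,0.8],[0,0,0.1,0,0,0,0.8],[0,0,0.1,0,0,0,0.8]], force=10)

```text
time: 6.55
ee_pos: [439.3, 221.2, 15.1]
orientation: [3.122, -0.336, -0.002]
force: [0.4, 0.3, 0.3]
grip_width: 69.8
gripper_force: 0.0
```

```bash
python3 - <<'E'
from h import *
a=camera("top");b=camera("side");o=ctrl.get_obs();print(o["ee_pos"],o["force"],o["grip_width"])
P=np.array(o["ee_pos"]);ty=np.array([-.213,-.977,0])
im=cv2.resize(b["color"][100:200,200:330],None,fx=6,fy=6,interpolation=cv2.INTER_CUBIC)
for s,col in((-35,(255,0,0)),(0,(255,255,0)),(35,(0,255,0)),(55,(255,0,255))):
    p=(proj(b,P+ty*s)-[200,100])*6;print(p.round());cv2.circle(im,tuple(int(v) for v in p),2,col,-1)
cv2.imwrite("pics/low.png",im[:,:,::-1])
E
```

```text
[439.76497539 221.59346542  15.81402294] [-0.70449645  0.423874   -0.25052219] 69.87408446606686
[311. 436.]
[347. 472.]
[384. 510.]
[406. 532.]
```

View pics/low.png

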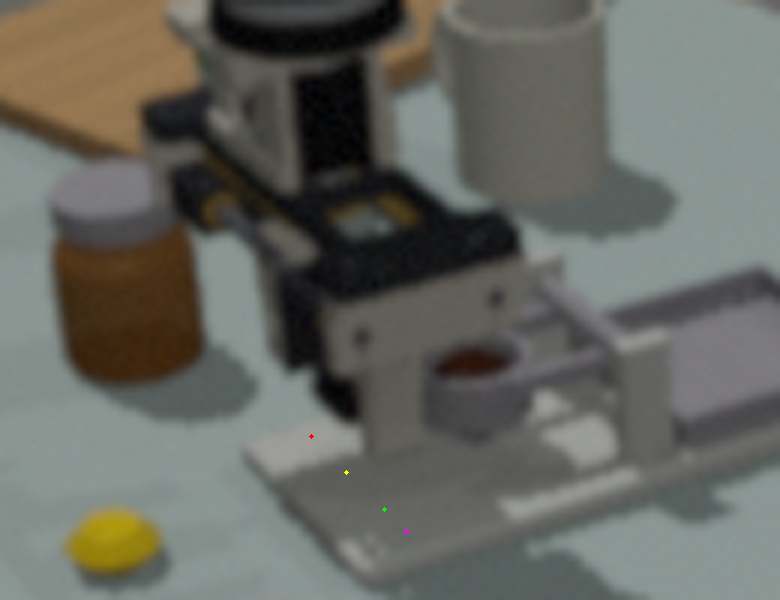

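The near fingertip shows at (390,455), about 11 px above its projection, which fits a real tip about 28 mm higher than reported. The knob at (340,385) now lies between the fingers, so I'm closing.

jog_arm(rows=[[0,0,0,0,0,0,0.5],[0,0,0,0,0,0,0.2],[0,0,0,0,0,0,0.2],[0,0,0,0,0,0,0.2],[0,0,0,0,0,0,0.2],[0,0,0,0,0,0,0.2],[0,0,0,0,0,0,0.2],[0,0,0,0,0,0,0.2]], force=15)

```text
time: 7.65
ee_pos: [440.2, 223.2, 16.2]
orientation: [-3.121, 0.336, -0.001]
force: [-2.3, 5.4, -0.8]
grip_width: 26.0
gripper_force: 15.0
```

Gripped at 26 mm, the knob's length. I'm starting the arc.

jog_arm(rows=[[0.0025,-0.006,-0.048,0,0,0,0.2],[0.01,-0.006,-0.096,0,0,0,0.2],[0.0225,-0.006,-0.142,0,0,0,0.2],[0.04,-0.006,-0.187,0,0,0,0.2],[0.062,-0.006,-0.23,0,0,0,0.2],[0.062,-0.006,-0.23,0,0,0,0.2]], force=15)

```text
time: 8.4
ee_pos: [455.7, 219.8, 74.3]
orientation: [-3.123, 0.337, -0.001]
force: [-0.4, 1.6, 0.8]
grip_width: 26.1
gripper_force: 15.0
```

```bash
python3 - <<'E'
from h import *
c=camera("side");o=ctrl.get_obs();print(o["ee_pos"],o["force"],o["wrist_torque"])
k=np.array([440,223,56])
for z in (113.5,):
    q=k+[15.4*.977,-15.4*.213,57.5]
    print("pred knob",proj(c,q),"start",proj(c,k))
print([(round(r["p"],2),np.round(r["at"],1)) for r in nets.place_of(c,"knob")[:3]])
E
```

```text
[455.38164481 219.86110328  73.81452057] [-0.5612331   1.54049103  0.34202243] [0.6135757  0.31594838 0.0549223 ]
pred knob [259.98783566 141.7970108 ] start [256.19242246 164.43537212]
[(0.97, array([259.8, 139.9]))]
```

jog_arm(rows=[[0.026,0,-0.04,0,0,0,0.2],[0.057,0,-0.078,0,0,0,0.2],[0.103,0,-0.122,0,0,0,0.2],[0.155,0,-0.16,0,0,0,0.2],[0.211,0,-0.19,0,0,0,0.2],[0.272,0,-0.212,0,0,0,0.2],[0.334,0,-0.2255,0,0,0,0.2],[0.398,0,-0.23,0,0,0,0.2],[0.462,0,-0.2255,0,0,0,0.2],[0.525,0,-0.212,0,0,0,0.2],[0.5855,0,-0.19,0,0,0,0.2],[0.628,0,-0.168,0,0,0,0.2]])

```text
time: 10.0
ee_pos: [609.8, 185.7, 114.9]
orientation: [3.123, -0.337, 0.0]
force: [-0.5, -3.8, 2.1]
grip_width: 25.8
gripper_force: 15.0
```

```bash
python3 - <<'E'
from h import *
c=camera("side");o=ctrl.get_obs();print(o["ee_pos"],o["force"],o["grip_width"])
k=np.array([440,223,56]);d=172.5
q=k+[d*.977,-d*.213,99.6]
print("pred knob",proj(c,q));print([(round(r["p"],2),np.round(r["at"],1)) for r in nets.place_of(c,"knob")[:3]])
E
```

```text
[610.7222414  185.54439455 114.33396031] [ 1.99750778 -4.5818083   1.75491679] 25.534680045151028
pred knob [315.55174571 110.86552158]
[(0.6, array([318.7, 110.3]))]
```

jog_arm(rows=[[0.053,0.004,0.036,0,0,0,0.2],[0.101,0.006,0.079,0,0,0,0.2],[0.142,0.006,0.128,0,0,0,0.2],[0.168,0.006,0.168,0,0,0,0.2],[0.19,0.006,0.211,0,0,0,0.2],[0.2075,0.006,0.256,0,0,0,0.2],[0.22,0.006,0.303,0,0,0,0.2],[0.2275,0.006,0.35,0,0,0,0.2],[0.23,0.006,0.394,0,0,0,0.2],[0.23,0.006,0.398,0,0,0,0.2],[0.23,0.006,0.398,0,0,0,0.2]])

```text
time: 11.48
ee_pos: [664.7, 173.3, 15.6]
orientation: [-3.123, 0.336, -0.001]
force: [1.8, 5.1, -0.8]
grip_width: 25.9
gripper_force: 15.0
```

```bash
python3 - <<'E'
from h import *
c=camera("side");o=ctrl.get_obs();print(o["ee_pos"],o["force"],o["grip_width"])
k=np.array([440,223,56]);d=230
print("pred knob",proj(c,k+[d*.977,-d*.213,0]));print([(round(r["p"],2),np.round(r["at"],1)) for r in nets.place_of(c,"knob")[:3]])
save(c,"turned.png",(230,60,200,140),4)
E
```

```text
[664.67984395 173.28874164  15.55433856] [ 2.15350502  5.39764322 -0.73652339] 26.035798758061997
pred knob [334.63701766 141.07094265]
[(0.93, array([333.1, 138.3]))]
```

View pics/turned.png

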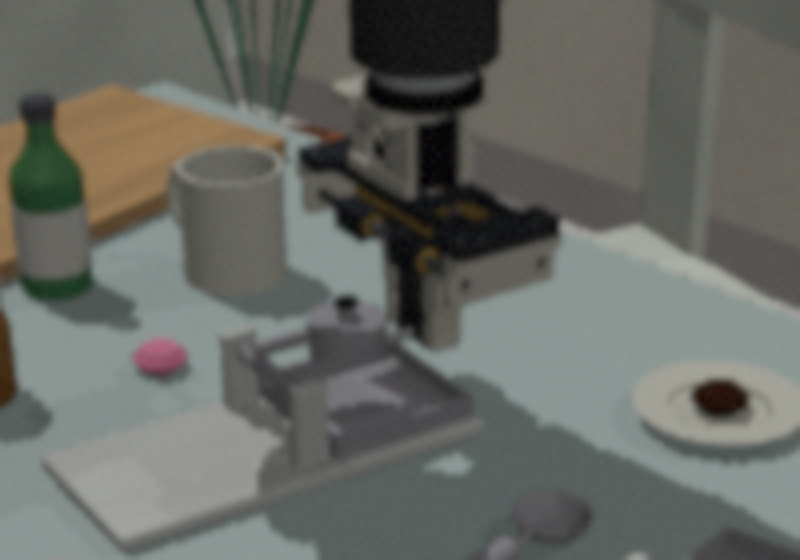

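The side crop shows the mould turned over with its black button on top at (347,303) and the knob still in the fingers near (420,320). No chocolate is visible in the tray. Releasing, lifting and moving over the button.

jog_arm(rows=[[0,0,0,0,0,0,0.5],[0,-0.004,0,0,0,0,0.5],[0,-0.004,0,0,0,0,0.5],[0,-0.004,-0.1,0,0,0,0.5],[0,-0.004,-0.24,0,0,0,0.5],[0,-0.004,-0.36,0,0,0,0],[-0.12,-0.004,-0.36,0,0,0,0],[-0.236,-0.004,-0.36,0,0,0,0],[-0.236,-0.004,-0.36,0,0,0,0],[-0.236,-0.004,-0.36,0,0,0,0],[-0.236,-0.004,-0.36,0,0,0,0]])

```text
time: 12.95
ee_pos: [607.5, 186.0, 105.7]
orientation: [3.123, -0.337, -0.0]
force: [1.0, -0.2, 0.5]
grip_width: 1.1
gripper_force: 0.0
```

```bash
python3 - <<'E'
from h import *
c=camera("side");t=camera("top");o=ctrl.get_obs();print(o["ee_pos"],o["force"],o["grip_width"])
B=np.array([607,186,93])
for q in("button","knob","chocolate"): print(q,[(round(r["p"],2),np.round(r["at"],1)) for r in nets.place_of(c,q)[:4]])
print("btn pred",proj(c,B), "crop",((proj(c,B)-[230,60])*4))
A=cv2.resize(c["color"][60:180,250:380],None,fx=4,fy=4,interpolation=cv2.INTER_CUBIC)
cv2.circle(A,tuple(int(v) for v in (proj(c,B)-[250,60])*4),2,(255,0,0),-1)
cv2.imwrite("pics/btn.png",A[:,:,::-1])
E
```

```text
[607.45402959 185.95854507 105.6266865 ] [-0.1157577   0.11593159  0.34081165] 0.5589664750971236
button [(0.58, array([315. , 134.4])), (0.23, array([334.5, 137.9]))]
knob [(0.74, array([336.8, 140.5]))]
chocolate [(0.72, array([218.1, 192.3])), (0.66, array([243.2, 208. ])), (0.66, array([315.7, 134.2])), (0.47, array([270.9, 151.1]))]
btn pred [315.58951979 133.89518147] crop [342.35807915 295.58072588]
```

View pics/btn.png

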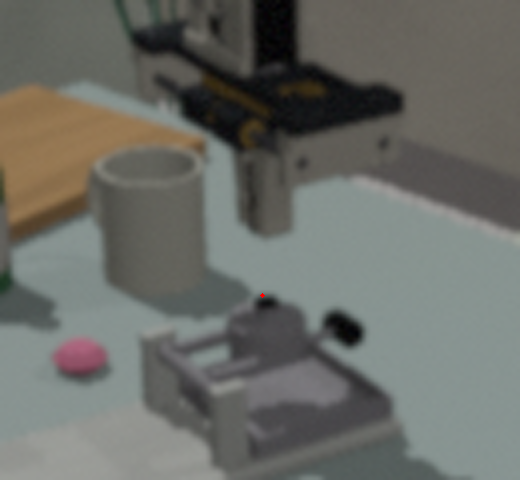

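The button at (265,298) is directly below the closed fingertips at (265,232). Descending.

jog_arm(rows=[[0,0,0.08,0,0,0,0],[0,0,0.13,0,0,0,0],[0,0,0.15,0,0,0,0],[0,0,0.16,0,0,0,0],[0,0,0.17,0,0,0,0],[0,0,0.17,0,0,0,0]])

```text
time: 13.95
ee_pos: [607.1, 186.3, 63.6]
orientation: [-3.123, 0.336, -0.0]
force: [0.5, -0.6, 0.6]
grip_width: 0.4
gripper_force: 0.0
```

jog_arm(rows=[[0,0,0.01,0,0,0,0],[0,0,0.016,0,0,0,0],[0,0,0.022,0,0,0,0],[0,0,0.022,0,0,0,0]])

```text
time: 14.45
ee_pos: [607.1, 186.2, 57.9]
orientation: [3.123, -0.336, -0.0]
force: [-0.3, 0.7, 0.3]
grip_width: 0.8
gripper_force: 0.0
```

jog_arm(rows=[[0,0,0.01,0,0,0,0],[0,0,0.016,0,0,0,0],[0,0,0.02,0,0,0,0],[0,0,0.02,0,0,0,0]])

```text
time: 14.95
ee_pos: [607.2, 186.3, 53.0]
orientation: [-3.123, 0.336, -0.0]
force: [0.5, -0.4, 1.6]
grip_width: 0.5
gripper_force: 0.9
```

```bash
python3 - <<'E'
from h import *
c=camera("side");o=ctrl.get_obs();print(o["ee_pos"],o["force"])
A=cv2.resize(c["color"][90:180,270:370],None,fx=6,fy=6,interpolation=cv2.INTER_CUBIC)
cv2.imwrite("pics/tap.png",A[:,:,::-1])
E
```

```text
[607.21297319 186.28702406  53.0360867 ] [0.96420216 0.24660719 2.54586313]
```

View pics/tap.png

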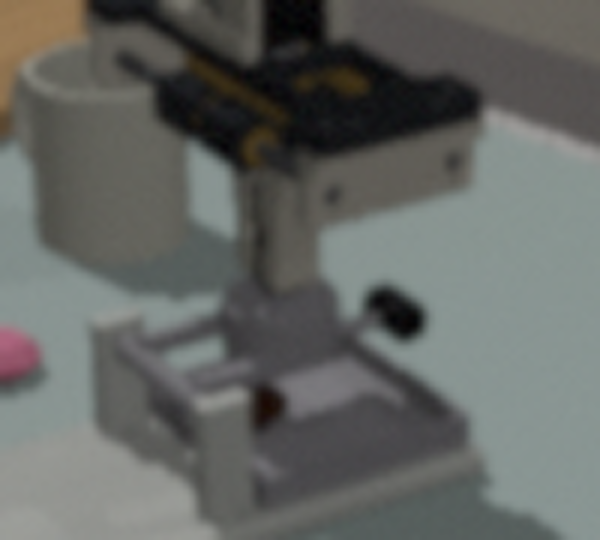

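The crop shows something brown at (268,405), on the tray floor below the cup, so the chocolate seems to have dropped. I'll press once more to be sure, then retreat.

jog_arm(rows=[[0,0,0.008,0,0,0,0],[0,0,0.016,0,0,0,0],[0,0,0.016,0,0,0,0],[0,0,-0.1,0,0,0,0],[0,0,-0.3,0,0,0,0],[0,0,-0.5,0,0,0,0],[0,0,-0.6,0,0,0,0],[0,0,-0.6,0,0,0,0],[0,0,-0.6,0,0,0,0]])

```text
time: 16.12
ee_pos: [606.3, 186.1, 201.9]
orientation: [3.123, -0.337, -0.003]
force: [-0.6, -0.9, -0.4]
grip_width: 0.3
gripper_force: 0.0
```

```bash
python3 - <<'E'
from h import *
c=camera("side");o=ctrl.get_obs();print(o["time"],o["ee_pos"],o["force"])
for q in("chocolate","knob"): print(q,[(round(r["p"],2),np.round(r["at"],1),ray(c,r["at"],15 if q=="chocolate" else 56).round()) for r in nets.place_of(c,q)[:5]])
print("tray ctr",proj(c,[607,186,15]),"knob",proj(c,[664.7,174,56]))
hsv=cv2.cvtColor(c["color"],cv2.COLOR_RGB2HSV)
m=((hsv[...,0]<12)&(hsv[...,1]>110)&(hsv[...,2]<110));m[:, :285]=0;m[:125]=0;m[200:]=0;m[:,370:]=0
ys,xs=np.where(m);p=[np.median(xs),np.median(ys)] if len(xs) else None
print("brown px",len(xs),p,p and ray(c,p,24).round(),p and ray(c,p,66).round())
E
```

```text
16.175 [606.19359264 185.96114668 201.51690664] [-0.70823622  0.08504391 -0.10781924]
chocolate [(0.7, array([220.5, 194.5]), array([333., 229.,  15.])), (0.54, array([271.5, 154.1]), array([547., 299.,  15.])), (0.46, array([309.9, 153.6]), array([622., 226.,  15.])), (0.44, array([240.8, 209.3]), array([330., 144.,  15.]))]
knob [(0.88, array([333.4, 139.5]), array([669., 183.,  56.]))]
tray ctr [316.07063349 160.60939185] knob [334.6370789  141.07335356]
brown px 9 [np.float64(314.0), np.float64(157.0)] [606. 192.  24.] [553. 136.  66.]
```

```bash
python3 -c "
from rig import ctrl
print(ctrl.finish_job())"
```

```text
the job is handed in; nothing more can be done
None
```

I turned over the mould with the chocolate and tapped its button; the last picture shows the chocolate lying in its tray, the empty mould was not touched, and the job is handed in (the hand-in gave no verdict).

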